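# Draw the T-spreader from under the dish lid and close the dish

## Task

A T-shaped spreader was left in the covered culture dish and the lid is propped on its stem. Lift the spreader so that it raises that edge of the lid only as far as its head needs to come over the rim, draw it out, and let the lid down gently without ever uncovering the dish; then hang the spreader level on both hooks of the wire rest. Leave the lid fully down and centred on the dish with an even gap all round, and do not shift the dish or the things standing about.

Things in the scene. Friction and masses are not known exactly. Their poses are not given: they have to be found in the camera images.
- dish: round glass culture dish standing loose on the desk, open at the top: 100 mm outer diameter, 18 mm high, wall 3 mm, floor 3 mm, with a white gridded pad on the floor; 0.16 kg. Origin at the centre of its underside, z up; at the start its -x axis points along the spreader's stem towards the handle.
- lid: loose glass lid, 114 mm wide, 11 mm high: 3 mm plate over an 8 mm skirt, 3 mm thick, 108 mm inside: 4 mm play all round; 0.06 kg. Origin on its axis in the plane of the skirt's lower edge, z to its top. Start: skirt edge on the stem at the handle side, plate on the far rim, tilt 0.13 rad. Closed: plate on the rim, origin 10 mm over the dish's.
- spreader: T-spreader of 6 mm rod, blue sleeve 60 x 12 x 12 mm, 0.05 kg. Origin: sleeve centre; +x along the stem to the head, z up. Stem straight from x = -95 to 70 mm, then bent down to the cross bar (44 mm along y) at x = 108, z = -14; flat ring eye back to x = -114. Start: eye on the desk, stem on the rim at x = 65, rising 0.106 rad to the head, bar 6 mm over the dish floor, lid on the stem
- spreader_head (a point): centre of the spreader's cross bar (x = 108, y = 0, z = -14 mm in the spreader's frame)
- rest: fixed wire rest: grey base 124 x 58 mm, top 8 mm over the desk, with two upturned U-shaped hooks of 5 mm wire with red tips at x = -45 and +45 mm, open upward, tips 80 mm over the desk, mouths 17 mm wide (along y), narrowing down. Origin: centre of the underside; x from hook to hook. The bare stem lies in both hooks, sleeve between them, head to either side
- rest_seat (a point): midway between the hooks, 64 mm over the desk: the spreader's origin lies here when its stem is down in both hooks; axes as the rest's
- reagent_bottle: bystander: amber bottle with a red cap, 58 mm across, 110 mm tall; origin at the centre of its underside
- small_bottle: bystander: amber bottle with a black cap, 48 mm across, 93 mm tall; origin at the centre of its underside
- tape_roll: bystander: roll of tape lying flat, 58 mm across, 20 mm tall; origin at the centre of its underside
- timer: bystander: white three-key timer lying flat, 62 x 66 x 20 mm; origin at the centre of its underside
- small_petri: bystander: small clear closed dish, 63 mm across, 16 mm tall; origin at the centre of its underside
There are look-alikes about, which are no part of the job. Leave any pink look-alike of the rest alone.

How it is judged:
By the outcome, as a careful person would: the job done as asked, in the order asked, and still so for the second after the job is handed in, with the robot touching nothing.
It also fails if it takes over 61 s, if anything falls off the work surface, if the arm or the gripper's body presses on something with over 40 N, if the wrist force passes 120 N, or if a joint passes its speed limit or range.

## Robot

A 7-joint arm with a two-finger parallel gripper is mounted at the origin on a cart in front of the work surface, level with it; the furniture and walls round the work are solid. World frame = base frame: x ahead of the robot, y to its left, z up, the work surface at z = 0. Lengths are in m, angles in rad, forces in N, time in s.
With the tool pointing down it reaches from about 0.35 to 0.9 m from the base axis. Payload 8.1 kg.
Tool frame: the origin (TCP) lies at the very end of the fingers, on their centre line; the grasp point (between the pads) lies 19 mm behind it; z points along the fingers, y is the line along which they close (so a half turn about z gives the same grasp; the last joint's range is limited). The gripper opens to 92 mm and grips with 3 to 60 N. Pads are 19 mm wide; open, the fingers measure 130 mm over their backs; the gripper's body (75 mm by 190 mm) begins 47 mm behind the grasp point.
Start: joints at [1.068, 0.434, 0.025, 1.573, -0.012, 1.134, -0.075], TCP at [0.243, -0.576, 0.227] pointing down, gripper open.
Joint ranges: [-2.62, 2.62], [-0.44, 2.09], [-1.27, 1.32], [0.08, 2.57], [-1.32, 4.46], [0.12, 2], [-2.74, 2.74]. Speed limits (rad/s): [2.22, 2.22, 3.01, 3.01, 3.14, 3.14, 3.14].

## Interface

Orientations are given as a rotation vector (axis times angle).
In Python, from cell import arm gives the robot as it stands.
- The arm moves only by the shell command python3 -m pendant 'ROWS' [FORCE]. ROWS is a JSON object of lists of equal length, an entry for each row: "slide": the shift along the tool's x, y, z in units of 0.3 m (1.0 is 0.3 m), a list of three; "dr": the turn, a rotation vector about the tool's x, y, z in units of 0.12 rad (1.0 is 0.12 rad), a list of three; "claw": the opening, from 0 (shut) to 1 (fully open). In form: {"slide": [[tx, ty, tz], ...], "dr": [[ax, ay, az], ...], "claw": [claw, ...]}. A call has 1 to 10 rows; each row shifts and turns the commanded pose from where the row before left it, along the tool's axes as they then stand; what a row does not reach is not made up. A row lasts 1/10 s, in which the tool goes at most 50 mm and 8.59 degrees, less where a joint would pass 70% of its speed; a pose out of reach is approached as far as the arm can. A call with a number of a shift or a turn outside -1 to 1 is refused whole. A call with a gripper value outside its range is refused whole. The fingers move at their own pace and stop on an object; FORCE is the grip in N (left out, the last holds). Time passes only in rows, so rows that do not move let the fingers close. It gives the time, the measured TCP pose, the force, the opening and the grip force at its end, in the units of the state.
- arm.observe(): the state, without advancing time (a new reading comes with each control period).
- arm.get_image(name): name is "scene" or "side" or "wrist"; returns the picture (384x512x3 uint8, red, green, blue); there is no depth.
- arm.calibration(name): a dict with "K" (3x3 intrinsics, pixels), "xyz" and "orientation" of the camera in the world. Camera axes: x right, y up, looking along -z (the intrinsics and any distortion apply to the point x, -y, -z); pixel columns grow to the right and rows downward; lengths in m; the calibration is good to about 2 mm. A picture is of the moment at which its call begins: read the wrist's pose just before it. calibration takes no time and is no camera call; for the wrist camera it gives the pose at the moment of the call.
- arm.sign_off(): hands the job in; it is judged then, once.
The state is a dict: "clock": time; "joints": joint angles; "dq": joint speeds; "joint_efforts": joint torques, N m; "position": TCP position; "ee_rot": TCP orientation; "force": force on the tool from outside, world axes, zero at the start; "ft_torque": the same for the moment, N m; "width": opening from 0.0 (shut) to 1.0 (fully open); "gripper_force": force on a finger pad.
Only numpy, scipy, OpenCV 4.12 (cv2) and the standard library are available. Lean on these libraries where they do the work, as an engineer would, in place of code of your own. Each camera call takes 0.05 s, during which the arm holds its last target. There are 200 camera calls.

## Working session

There is one attempt and no reset: what is moved stays moved. The work goes in short steps, Python scripts to look and compute and a shell command to move; the robot and the scene stay as the last step left them, time stands still between calls to the robot, and variables do not carry over. Pictures are saved under pics/ and viewed, at most 10 in all, crops included, and the job is handed in when it is done.

```bash
ls; mkdir -p pics
python3 - <<'E'
from cell import arm
import cv2,numpy as np
s=arm.observe();print({k:np.round(v,3).tolist() for k,v in s.items()})
for n in ["scene","side"]:
    c=arm.calibration(n);print(n,c)
    cv2.imwrite(f"pics/{n}0.png",cv2.resize(arm.get_image(n)[:,:,::-1],(800,600),interpolation=cv2.INTER_CUBIC))
E
```

```text
pics
{'clock': 0.0, 'joints': [1.068, 0.435, 0.025, 1.574, -0.012, 1.134, -0.075], 'dq': [0.002, -0.001, 0.0, -0.001, -0.0, 0.001, -0.0], 'joint_efforts': [0.001, -66.787, 0.985, -31.446, -0.061, 0.043, 0.0], 'position': [0.243, -0.575, 0.226], 'ee_rot': [-3.078, -0.623, 0.001], 'force': [-0.147, -0.302, -0.152], 'ft_torque': [0.02, 0.014, -0.006], 'gripper_force': 0.0, 'width': 0.997}
scene {'K': array([[440.8010838 ,   0.        , 254.4176631 ],
       [  0.        , 440.8010838 , 194.92137334],
       [  0.        ,   0.        ,   1.        ]]), 'xyz': array([0.00277325, 0.46096032, 0.91590856]), 'orientation': array([ 0.42242877, -0.7462567 , -2.01267298])}
side {'K': array([[364.5313263 ,   0.        , 248.90910037],
       [  0.        , 364.5313263 , 191.61121886],
       [  0.        ,   0.        ,   1.        ]]), 'xyz': array([ 0.43173978, -0.64330824,  0.70570316]), 'orientation': array([ 0.88404363, -0.10538388, -0.23448827])}
```

View pics/scene0.png

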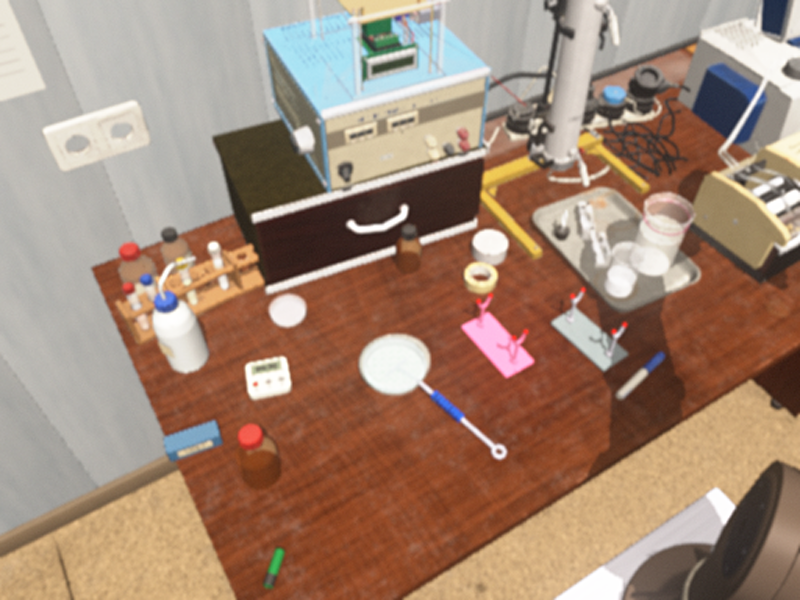

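View pics/side0.png

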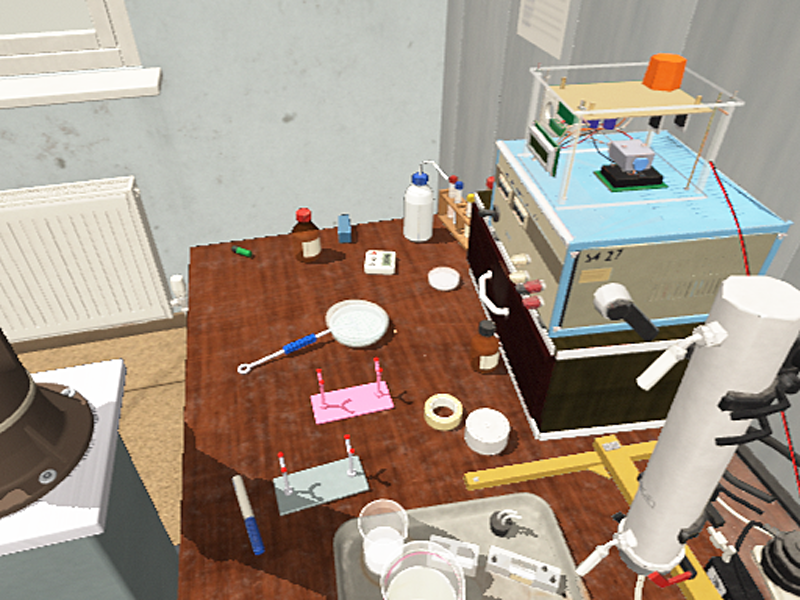

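Candidates: the grey-base rest is at scene (590,335) / side (320,485). The pink one at scene (497,343) / side (352,400) is the look-alike. The spreader, with blue sleeve and eye, is at scene (450,405) / side (300,345). The blue/white pen at scene (640,375) isn't part of the job. I'll confirm with enlarged crops.

```bash
cat > h.py <<'E'
from cell import arm
import cv2,numpy as np
from scipy.spatial.transform import Rotation as R
def cam(n):
    c=arm.calibration(n);return c["K"],np.array(c["xyz"]),R.from_rotvec(c["orientation"]).as_matrix()
def proj(n,P,c=None):
    K,t,M=c or cam(n);p=(np.atleast_2d(P)-t)@M;q=np.c_[p[:,0],-p[:,1],-p[:,2]]@K.T;return q[:,:2]/q[:,2:]
def ray(n,u,c=None):
    K,t,M=c or cam(n);d=np.linalg.solve(K,[u[0],u[1],1]);d=M@[d[0],-d[1],-d[2]];return t,d/np.linalg.norm(d)
def onz(n,u,z,c=None):
    t,d=ray(n,u,c);return t+d*(z-t[2])/d[2]
def crop(im,x,y,w,h,k): return cv2.resize(im[y:y+h,x:x+w,::-1],(w*k,h*k),interpolation=cv2.INTER_CUBIC)
E
python3 - <<'E'
from h import *
a=arm.get_image("scene");b=arm.get_image("side")
# 4 crops of 400x300 (100x75 at 4x)
A=np.hstack([crop(a,226,210,100,75,4),crop(b,150,180,100,75,4)])
B=np.hstack([crop(a,330,175,100,75,4),crop(b,165,265,100,75,4)])
cv2.imwrite("pics/crop1.png",np.vstack([A,B]))
E
```

```text
(no output)
```

View pics/crop1.png

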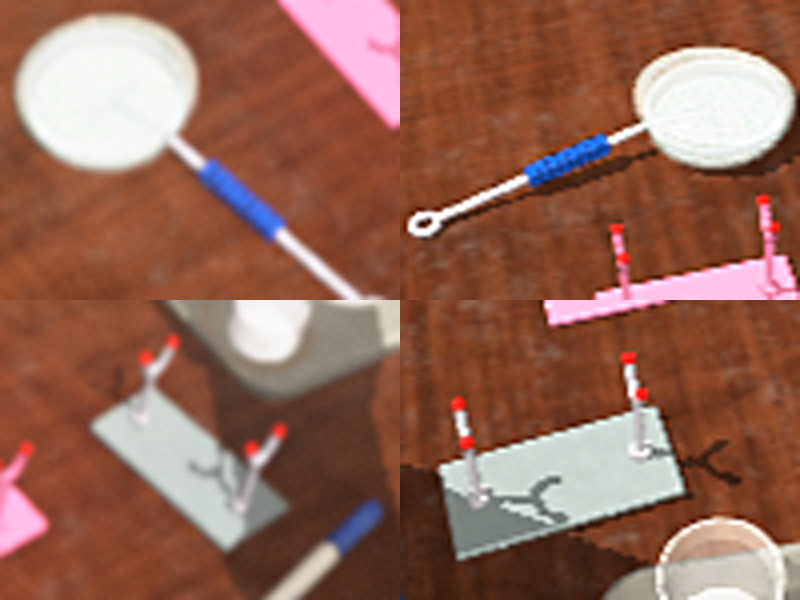

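The crops confirm the grey base with white hooks and red tips as the real rest. The spreader's blue sleeve, eye and lid are clear in both views. Next I'll triangulate.

Run:
```python
from h import *
from scipy.optimize import least_squares
C={n:cam(n) for n in("scene","side")}
TL=lambda x,y:(226+x/4,210+y/4);TR=lambda x,y:(150+(x-400)/4,180+y/4)
BL=lambda x,y:(330+x/4,175+(y-300)/4);BR=lambda x,y:(165+(x-400)/4,265+(y-300)/4)
# rest: x,y,yaw ; points
tips=[(sx*.045,sy*.0085,.0785) for sx in(-1,1) for sy in(-1,1)]
cor=[(-.062,-.029,.008),(-.062,.029,.008),(.062,.029,.008),(.062,-.029,.008)]
# guess x axis direction from scene, match by nearest
obsS=[BL(145,358),BL(173,342),BL(251,450),BL(279,432)];obsC=[BL(92,426),BL(157,385),BL(290,505),BL(226,552)]
obs2=[BR(459,404),BR(467,443),BR(628,357),BR(642,395)];obs2c=[BR(440,464),BR(657,405),BR(687,492),BR(458,558)]
def res(p,full=False):
    M=R.from_euler('z',p[2]).as_matrix();r=[]
    for n,o,P in(("scene",obsS,tips),("side",obs2,tips),("scene",obsC,cor),("side",obs2c,cor)):
        q=proj(n,np.array(P)@M.T+[p[0],p[1],0],C[n])
        for u in o:
            d=q-u;r.append(d[np.argmin((d**2).sum(1))])
    return np.ravel(r)
g=onz("scene",BL(190,468),.008,C["scene"]);g2=onz("scene",BL(157,385),.008,C["scene"]);g3=onz("scene",BL(290,505),.008,C["scene"])
yaw=np.arctan2(*(g3-g2)[[1,0]])
s=least_squares(res,[g[0],g[1],yaw],loss="soft_l1");print("rest",s.x,np.round(s.fun.reshape(-1,2),1).tolist())
# spreader: params x,y,yaw, pitch .106; z unknown free
sp=[(-.03,0,0),(.03,0,0),(-.105,0,0)]
def res2(p):
    M=(R.from_euler('z',p[3])*R.from_euler('y',-p[4])).as_matrix();r=[]
    for n,o in(("scene",[TL(278,233),TL(203,167),(319.4,289.3)]),("side",[TR(528,178),TR(607,143),(156.25,235.75)])):
        r.append(proj(n,np.array(sp)@M.T+p[:3],C[n])-o)
    return np.r_[np.ravel(r),(p[4]-.106)*200]
a=onz("scene",TL(240,200),.015,C["scene"]);b=onz("scene",(319.4,289.3),.003,C["scene"])
s=least_squares(res2,[*a,np.arctan2(*(a-b)[[1,0]]),.106]);p=s.x;print("spr",p,s.fun.round(1))
for x in(.065,.115):print(p[:2]+x*np.array([np.cos(p[3]),np.sin(p[3])]))
```

```text
rest [ 0.44642798 -0.18027576 -3.0814912 ] [[0.9, -1.5], [-1.2, -0.3], [0.6, -1.8], [-1.5, -0.4], [-0.4, 1.4], [-1.0, -1.6], [0.2, 1.9], [-1.3, -1.1], [-1.0, -1.5], [-1.4, -0.7], [-0.4, -0.6], [-0.5, -1.8], [-0.9, 0.2], [-0.5, 0.3], [-0.9, 0.2], [-1.1, 0.0]]
spr [0.45458559 0.10101305 0.01371319 0.24746276 0.10585411] [-0.6 -0.6 -0.3 -0.3 -0.4 -0.2 -0.5  0.3 -0.1  0.2 -0.9  0.7 -0. ]
[0.51760549 0.11693446]
[0.56608234 0.1291817 ]
```

```bash
python3 -m pendant '{"slide":[[0,0,0],[0,0,0],[0.068,-0.112,0],[0.068,-0.112,0],[0.068,-0.112,0],[0.068,-0.112,0],[0.068,-0.112,0],[0.068,-0.112,0],[0.068,-0.112,0],[0.068,-0.112,0]],"dr":[[0,0,0.64],[0,0,0.63],[0,0,0],[0,0,0],[0,0,0],[0,0,0],[0,0,0],[0,0,0],[0,0,0],[0,0,0]],"claw":[1,1,1,1,1,1,1,1,1,1]}'
python3 -m pendant '{"slide":[[0.068,-0.112,0],[0.068,-0.112,0],[0.068,-0.112,0],[0.068,-0.112,0],[0.068,-0.112,0],[0.068,-0.112,0],[0.068,-0.112,0],[0.068,-0.112,0],[0,0,0],[0,0,0]],"dr":[[0,0,0],[0,0,0],[0,0,0],[0,0,0],[0,0,0],[0,0,0],[0,0,0],[0,0,0],[0,0,0],[0,0,0]],"claw":[1,1,1,1,1,1,1,1,1,1]}'
cat >> h.py <<'E'
def st():
    s=arm.observe();M=R.from_rotvec(s["ee_rot"]).as_matrix();p=np.array(s["position"])
    print("t",round(float(s["clock"]),2),"p",p.round(4),"x",M[:,0].round(4),"z",M[:,2].round(4),"F",np.round(s["force"],2),"w",round(float(s["width"]),3),"g",np.round(s["gripper_force"],1));return p,M
def go(P,yaw=None,pitch=0):
    "units to go: turn (to tool z down, x at yaw, pitched up) then slide in the turned frame"
    p,M=st()
    if yaw is None:N=M
    else:
        x=np.array([np.cos(yaw),np.sin(yaw),0]);N=np.c_[x,np.cross([0,0,-1],x),[0,0,-1]]
        N=R.from_rotvec(-pitch*np.cross([0,0,1],x)).as_matrix()@N
    print("turn",(R.from_matrix(M.T@N).as_rotvec()/.12).round(3),"slide",(N.T@(np.array(P)-p)/.3).round(4))
E
python3 - <<'E'
from h import *
go([.4546,.101,.12],.247)
im=arm.get_image("wrist");cv2.imwrite("pics/w1.png",crop(im,0,0,512,384,1))
print(arm.calibration("wrist"))
E
```

```text
clock: 1.2
position: [0.3358, -0.2736, 0.2268]
ee_rot: [3.117, 0.387, 0.0]
force: [1.3, 0.2, 0.5]
width: 0.999
gripper_force: 0.0
clock: 2.2
position: [0.428, 0.026, 0.2266]
ee_rot: [3.117, 0.391, -0.001]
force: [0.1, -1.4, -0.2]
width: 1.002
gripper_force: 0.0
t 2.2 p [0.428  0.026  0.2266] x [ 9.690e-01  2.469e-01 -5.000e-04] z [-5.e-04 -1.e-04 -1.e+00] F [ 0.1  -1.44 -0.18] w 1.002 g 0.0
turn [-0.     0.004  0.021] slide [ 0.1471 -0.2209  0.3552]
{'K': array([[265.74863104,   0.        , 251.95725619],
       [  0.        , 265.74863104, 191.16785017],
       [  0.        ,   0.        ,   1.        ]]), 'xyz': array([0.50301404, 0.04347906, 0.38333648]), 'orientation': array([-0.24647829,  0.19226143, -1.31332901])}
```

View pics/w1.png

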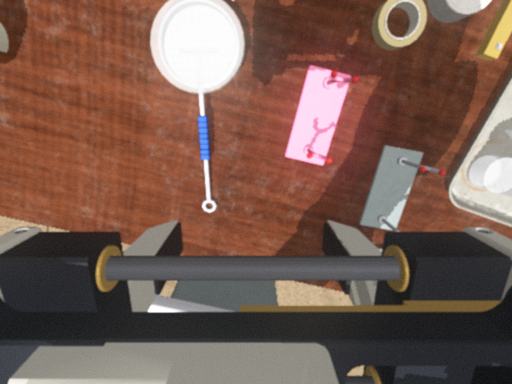

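Wrist view shows the dish at (198,45), the spreader with sleeve from (203,117) to (206,159) and its eye at (209,206), the pink rest at (318,113) and the grey rest at (392,187). I'll check my estimates against it.

Run:
```python
from h import *
p=[.4546,.101,.0139];M=(R.from_euler('z',.2475)*R.from_euler('y',-.106)).as_matrix()
print("sleeve/eye/bar",proj("wrist",np.array([(.03,0,0),(-.03,0,0),(-.105,0,0),(.108,0,-.014)])@M.T+p).round(1).tolist())
print("dish",proj("wrist",[.564,.1287,.02]))
Rm=R.from_euler('z',.06).as_matrix()
print("rest",proj("wrist",np.array([(-.062,-.029,.008),(-.062,.029,.008),(.062,.029,.008),(.062,-.029,.008),(-.045,.011,.08),(-.045,-.011,.08),(.045,.011,.08)])@Rm.T+[.4464,-.1803,0]).round(1).tolist())
im=arm.get_image("wrist")
A=np.hstack([crop(im,150,0,100,100,4),crop(im,355,135,100,100,4)]);cv2.imwrite("pics/w2.png",A)
```

```text
sleeve/eye/bar [[200.9, 114.1], [204.1, 158.1], [207.5, 206.0], [198.3, 48.7]]
dish [[196.72594089  43.51296229]]
rest [[394.6, 230.8], [358.5, 224.4], [385.0, 144.1], [424.3, 151.8], [398.3, 237.8], [414.9, 240.8], [424.7, 168.8]]
```

View pics/w2.png

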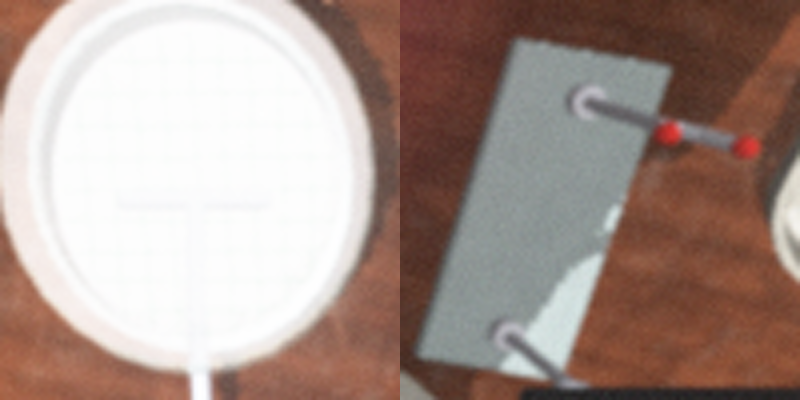

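```bash
python3 -m pendant '{"slide":[[0.0245,-0.036,0.07],[0.0245,-0.036,0.07],[0.0245,-0.036,0.07],[0.0245,-0.036,0.07],[0.0245,-0.036,0.07],[0.0245,-0.036,0.07],[0,0,0],[0,0,0],[0,0,0]],"dr":[[0,0,0],[0,0,0],[0,0,0],[0,0,0],[0,0,0],[0,0,0],[0,0,0],[0,0,0],[0,0,0]],"claw":[1,1,1,1,1,1,0.5,0.5,0.5]}'
python3 - <<'E'
from h import *
st()
im=arm.get_image("wrist");c=cam("wrist")
hsv=cv2.cvtColor(im,cv2.COLOR_RGB2HSV);m=((hsv[...,0]>105)&(hsv[...,0]<125)&(hsv[...,1]>150)&(hsv[...,2]>80)).astype(np.uint8)
n,l,s,ce=cv2.connectedComponentsWithStats(m);k=1+np.argmax(s[1:,4]);print(s[k],ce[k],cv2.minAreaRect(np.argwhere(l==k)[:,::-1].astype(np.float32)))
p0=onz("wrist",ce[k],.017,c);print(p0)
p=[.4546,.101,.0139];M=(R.from_euler('z',.2475)*R.from_euler('y',-.106)).as_matrix()
print(proj("wrist",np.array([(.03,0,0),(0,0,0),(-.03,0,0),(-.105,0,0)])@M.T+p).round(1).tolist())
cv2.imwrite("pics/w3.png",crop(im,0,0,512,384,1))
for n in("side","scene"):
    im=arm.get_image(n)
    hsv=cv2.cvtColor(im,cv2.COLOR_RGB2HSV);m=((hsv[...,0]>105)&(hsv[...,0]<125)&(hsv[...,1]>150)&(hsv[...,2]>80)).astype(np.uint8)
    q=proj(n,p)[0];mm=np.zeros_like(m);x,y=q.astype(int);mm[y-25:y+25,x-25:x+25]=m[y-25:y+25,x-25:x+25]
    a=np.argwhere(mm)[:,::-1];print(n,q,len(a),a.mean(0) if len(a) else 0)
E
```

```text
clock: 3.2
position: [0.4554, 0.0978, 0.1016]
ee_rot: [3.117, 0.385, 0.001]
force: [0.2, 1.4, 0.4]
width: 0.787
gripper_force: 0.0
t 3.2 p [0.4554 0.0978 0.1016] x [9.700e-01 2.432e-01 8.000e-04] z [ 1.e-03 -5.e-04 -1.e+00] F [0.18 1.38 0.39] w 0.787 g 0.0
[243 168  12  57 630] [248.67777778 195.97460317] ((248.5, 196.0), (56.0, 11.0), 90.0)
[0.4554889  0.10081878 0.017     ]
[[248.1, 166.0], [248.3, 195.8], [248.5, 223.1], [249.0, 281.9]]
side [191.63565201 220.27576836] 111 [191.45945946 219.46846847]
scene [285.55863414 259.41143358] 99 [286.46464646 260.11111111]
```

View pics/w3.png

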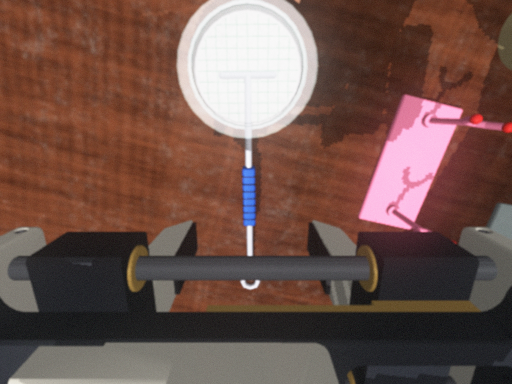

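The sleeve at (249,196) agrees with the fixed cameras to about 1 mm, and it sits between the fingers. Going down and gripping.

```bash
python3 -m pendant '{"slide":[[0,-0.009,0.04],[0,0,0.04],[0,0,0.04],[0,0,0.04],[0,0,0.04],[0,0,0.04],[0,0,0.04],[0,0,0.02],[0,0,0.02],[0,0,0]],"dr":[[0,0,-0.03],[0,0,0],[0,0,0],[0,0,0],[0,0,0],[0,0,0],[0,0,0],[0,0,0],[0,0,0],[0,0,0]],"claw":[0.5,0.5,0.5,0.5,0.5,0.5,0.5,0.5,0.5,0.5]}' 10
python3 - <<'E'
from h import *
go([.455,.1005,.005],.247)
E
```

```text
clock: 4.35
position: [0.4541, 0.1016, 0.0041]
ee_rot: [3.117, 0.393, -0.001]
force: [-0.4, 0.4, -0.4]
width: 0.497
gripper_force: 0.0
t 4.35 p [0.4541 0.1016 0.0041] x [ 9.687e-01  2.484e-01 -9.000e-04] z [-8.e-04 -3.e-04 -1.e+00] F [-0.38  0.38 -0.42] w 0.497 g 0.0
turn [0.    0.007 0.033] slide [ 0.0021  0.0043 -0.003 ]
```

```bash
python3 -m pendant '{"slide":[[0.002,0.004,-0.003],[0,0,0],[0,0,0],[0,0,0],[0,0,0],[0,0,0],[0,0,0],[0,0,0],[0,0,0],[0,0,0]],"dr":[[0,0,0],[0,0,0],[0,0,0],[0,0,0],[0,0,0],[0,0,0],[0,0,0],[0,0,0],[0,0,0],[0,0,0]],"claw":[0.4,0.3,0.22,0.18,0.15,0.12,0.1,0.08,0.05,0.05]}' 10
python3 -m pendant '{"slide":[[0,0,0],[0,0,0],[0,0,0],[0,0,0]],"dr":[[0,0,0],[0,0,0],[0,0,0],[0,0,0]],"claw":[0,0,0,0]}' 40
python3 - <<'E'
from h import *
st()
E
```

```text
clock: 5.35
position: [0.4553, 0.1007, 0.0056]
ee_rot: [-3.117, -0.393, -0.0]
force: [-0.9, -0.6, 0.9]
width: 0.128
gripper_force: 10.0
clock: 5.75
position: [0.4553, 0.1007, 0.0056]
ee_rot: [-3.117, -0.393, -0.0]
force: [-0.2, 0.6, 1.0]
width: 0.126
gripper_force: 40.0
t 5.75 p [0.4553 0.1007 0.0056] x [9.687e-01 2.483e-01 1.000e-04] z [ 1.e-04  0.e+00 -1.e+00] F [-0.24  0.59  1.01] w 0.126 g 40.0
```

```bash
python3 -m pendant '{"slide":[[0,0,-0.0034],[0,0,-0.0034],[0,0,-0.0034],[0,0,-0.0034],[0,0,-0.0034],[0,0,-0.0034],[0,0,-0.0034],[0,0,-0.0034],[0,0,0],[0,0,0]],"dr":[[0,0.04,0],[0,0.04,0],[0,0.04,0],[0,0.04,0],[0,0.04,0],[0,0.04,0],[0,0.04,0],[0,0.04,0],[0,0,0],[0,0,0]],"claw":[0,0,0,0,0,0,0,0,0,0]}'
python3 - <<'E'
from h import *
st()
a=arm.get_image("scene");b=arm.get_image("side")
cv2.imwrite("pics/c2.png",np.hstack([crop(a,216,200,80,100,5),crop(b,170,170,80,100,5)]))
E
```

```text
clock: 6.75
position: [0.4551, 0.1006, 0.0138]
ee_rot: [-3.112, -0.392, -0.06]
force: [0.7, 0.2, 0.3]
width: 0.127
gripper_force: 40.0
t 6.75 p [0.4551 0.1006 0.0138] x [0.968  0.2481 0.0384] z [ 0.0372  0.0095 -0.9993] F [0.67 0.16 0.32] w 0.127 g 40.0
```

View pics/c2.png

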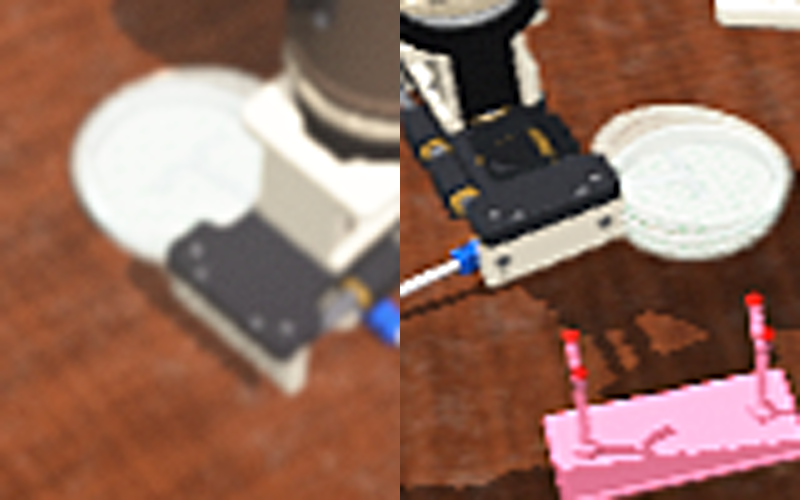

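```bash
cat > fit.py <<'E'
from h import *
from scipy.optimize import least_squares
def sil(im,cx,cy,w,satmax=75):
    "convex hull mask of desaturated blob near (cx,cy), opened to drop the stem"
    s=cv2.cvtColor(im,cv2.COLOR_RGB2HSV);m=((s[...,1]<satmax)&(s[...,2]>110)).astype(np.uint8)
    k=np.zeros_like(m);y0,x0=max(0,cy-w),max(0,cx-w);k[y0:cy+w,x0:cx+w]=m[y0:cy+w,x0:cx+w]
    k=cv2.morphologyEx(k,cv2.MORPH_OPEN,np.ones((9,9),np.uint8))
    n,l,st,_=cv2.connectedComponentsWithStats(k);i=1+np.argmax(st[1:,4]);return (l==i).astype(np.uint8),st[i]
def ring(c,r,z,tilt=0,yaw=0,zo=0):
    a=np.linspace(0,2*np.pi,90);P=np.c_[r*np.cos(a),r*np.sin(a),0*a+zo]
    return P@(R.from_euler('z',yaw)*R.from_euler('y',tilt)).as_matrix().T+[c[0],c[1],z]
E
python3 - <<'E'
from fit import *
p,M=st();K,t,Mc=cam("wrist");off=M.T@(t-p);Ro=M.T@Mc
p3=np.array([.4554,.0978,.1016]);x=np.array([.970,.2432,.0008]);x/=np.linalg.norm(x);z=np.array([.001,-.0005,-1]);M3=np.c_[x,np.cross(z,x),z]
c3=(K,p3+M3@off,M3@Ro)
w3=cv2.imread("pics/w3.png")[:,:,::-1].copy();s0=cv2.resize(cv2.imread("pics/scene0.png"),(512,384))[:,:,::-1].copy();d0=cv2.resize(cv2.imread("pics/side0.png"),(512,384))[:,:,::-1].copy()
u=np.array([np.cos(.2475),np.sin(.2475)])
for nm,im,c,cx,cy,w in(("w",w3,c3,248,65,75),("scene",s0,cam("scene"),253,233,35),("side",d0,cam("side"),229,208,35)):
    m,stt=sil(im,cx,cy,w);print(nm,stt)
    for S in(.110,.113,.116,.119):
        C=np.array([.4550,.1007])+S*u
        P=np.vstack([ring(C,.057,.0172,.13,.2475,0),ring(C,.057,.0172,.13,.2475,.011)])
        q=proj(0,P,c);h=np.zeros_like(m);cv2.fillConvexPoly(h,cv2.convexHull(q.astype(np.float32)).astype(np.int32),1)
        print(S,q.min(0).round(1),q.max(0).round(1),"iou",round((h&m).sum()/(h|m).sum(),3))
E
```

```text
t 6.85 p [0.4551 0.1006 0.0137] x [0.968  0.248  0.0382] z [ 0.0371  0.0094 -0.9993] F [-0.42  0.04 -1.48] w 0.126 g 40.0
w [  177     0   141   139 16237]
0.11 [175.8 -12.8] [319.4 140.2] iou 0.971
0.113 [175.5 -17.4] [319.7 136.7] iou 0.956
0.116 [175.1 -22.1] [319.9 133.2] iou 0.917
0.119 [174.8 -26.9] [320.2 129.6] iou 0.876
scene [ 230  214   45   39 1414]
0.11 [229.8 212.8] [275.6 250.2] iou 0.893
0.113 [229.  212.2] [274.8 249.5] iou 0.859
0.116 [228.2 211.5] [273.9 248.8] iou 0.806
0.119 [227.3 210.9] [273. 248.] iou 0.756
side [209 192  39  30 956]
0.11 [207.7 191.8] [248.1 219.6] iou 0.9
0.113 [208.7 191.4] [249.  219.2] iou 0.882
0.116 [209.7 191.1] [250.  218.9] iou 0.847
0.119 [210.6 190.8] [250.9 218.5] iou 0.792
```

```bash
python3 -m pendant '{"slide":[[-0.008,0,-0.0003],[-0.008,0,-0.0003],[-0.008,0,-0.0003],[-0.008,0,-0.0003],[-0.008,0,-0.0003],[-0.008,0,-0.0003],[-0.008,0,-0.0003],[-0.008,0,-0.0003],[-0.008,0,-0.0003],[0,0,0]],"dr":[[0,0,0],[0,0,0],[0,0,0],[0,0,0],[0,0,0],[0,0,0],[0,0,0],[0,0,0],[0,0,0],[0,0,0]],"claw":[0,0,0,0,0,0,0,0,0,0]}'
python3 - <<'E'
from h import *
st()
E
```

```text
clock: 7.85
position: [0.4337, 0.0951, 0.0137]
ee_rot: [-3.112, -0.393, -0.059]
force: [0.1, -0.7, -0.4]
width: 0.125
gripper_force: 40.0
t 7.85 p [0.4337 0.0951 0.0137] x [0.9679 0.2483 0.038 ] z [ 0.0368  0.0092 -0.9993] F [ 0.07 -0.66 -0.39] w 0.125 g 40.0
```

```bash
python3 -m pendant '{"slide":[[-0.008,0,-0.0003],[-0.008,0,-0.0003],[-0.008,0,-0.0003],[-0.008,0,-0.0003],[-0.008,0,-0.0003],[-0.008,0,-0.0003],[-0.008,0,-0.0003],[-0.008,0,-0.0003],[-0.008,0,-0.0003],[0,0,0]],"dr":[[0,0,0],[0,0,0],[0,0,0],[0,0,0],[0,0,0],[0,0,0],[0,0,0],[0,0,0],[0,0,0],[0,0,0]],"claw":[0,0,0,0,0,0,0,0,0,0]}'
python3 - <<'E'
from h import *
p,M=st();print((p[:2]-[.4551,.1006])@[.969,.248])
E
```

```text
clock: 8.85
position: [0.4128, 0.0897, 0.0137]
ee_rot: [-3.112, -0.392, -0.059]
force: [-0.6, -0.1, 0.2]
width: 0.122
gripper_force: 40.0
t 8.85 p [0.4128 0.0897 0.0137] x [0.968  0.2481 0.0379] z [ 0.0368  0.0092 -0.9993] F [-0.61 -0.06  0.17] w 0.122 g 40.0
-0.04374492277089061
```

```bash
python3 -m pendant '{"slide":[[-0.008,0,-0.0003],[-0.008,0,-0.0003],[-0.008,0,-0.0003],[-0.008,0,-0.0003],[0,0,0],[0,0,0]],"dr":[[0,0,0],[0,0,0],[0,0,0],[0,0,0],[0,0,0],[0,0,0]],"claw":[0,0,0,0,0,0]}'
python3 - <<'E'
from h import *
p,M=st();print((p[:2]-[.4551,.1006])@[.969,.248])
o=p+M@[0,0,-.0085]; S=(R.from_euler('z',.2505)*R.from_euler('y',-.144)).as_matrix()
print(proj("wrist",np.array([(.108,.022,-.014),(.108,-.022,-.014),(.07,0,0)])@S.T+o).round(1))
im=arm.get_image("wrist");b=arm.get_image("side")
cv2.imwrite("pics/w4.png",np.hstack([crop(im,182,10,130,150,4)[:,:],cv2.copyMakeBorder(crop(b,185,175,80,70,3),0,390,0,0,cv2.BORDER_CONSTANT)]))
E
```

```text
clock: 9.45
position: [0.4039, 0.0874, 0.0137]
ee_rot: [-3.112, -0.392, -0.06]
force: [-0.5, -0.5, -1.2]
width: 0.127
gripper_force: 40.0
t 9.45 p [0.4039 0.0874 0.0137] x [0.968  0.2481 0.0383] z [ 0.0372  0.0094 -0.9993] F [-0.54 -0.5  -1.22] w 0.127 g 40.0
-0.05291334202390595
[[208.3  47.4]
 [294.5  47.4]
 [251.3 127.5]]
```

View pics/w4.png

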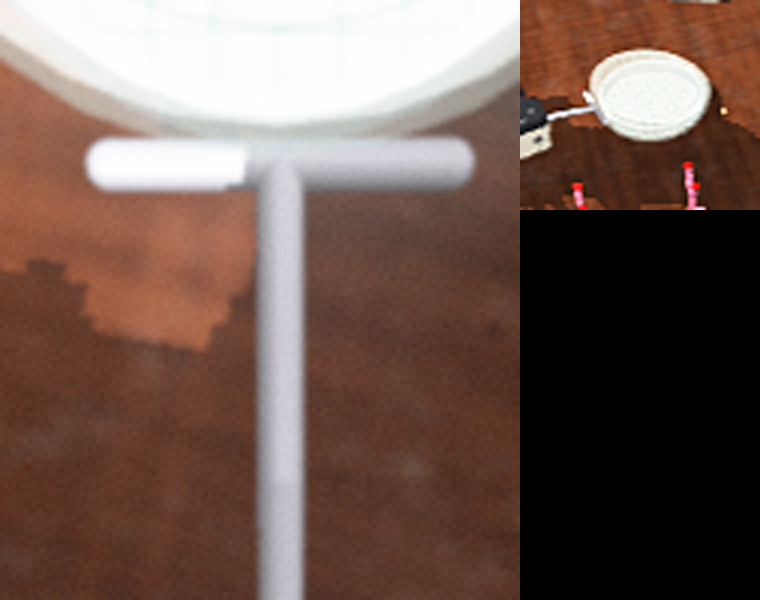

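Run:
```python
from fit import *
u=np.array([np.cos(.2475),np.sin(.2475)]);B=np.array([.4550,.1007])
for sl in(.110,.113,.116):
  for tilt,z in((0,.010),(.08,.0145),(.15,.018)):
    C=B+sl*u
    P=np.vstack([ring(C,.057,z,tilt,.2475,0),ring(C,.057,z,tilt,.2475,.011)]);q=proj("wrist",P)
    q2=proj("scene",P);q3=proj("side",P)
    print(sl,tilt,"bottom row",q[:,1].max().round(1),q2.min(0).round(1),q2.max(0).round(1),q3.min(0).round(1),q3.max(0).round(1))
im=arm.get_image("wrist");print(im[25:60,275-15].tolist()[::1])
b=arm.get_image("side");m,s=sil(b,229,205,35);print(s)
a=arm.get_image("scene");m,s=sil(a,253,233,35);print(s)
```

```text
0.11 0 bottom row 59.8 [230.1 213.6] [275.7 253.1] [207.7 192.9] [247.8 222.4]
0.11 0.08 bottom row 55.5 [229.9 213.1] [275.6 251.3] [207.8 192.2] [248.  220.6]
0.11 0.15 bottom row 50.9 [229.8 212.8] [275.6 249.9] [207.7 191.6] [248.1 219.3]
0.113 0 bottom row 54.0 [229.3 212.9] [274.8 252.4] [208.6 192.6] [248.8 222. ]
0.113 0.08 bottom row 49.3 [229.1 212.4] [274.8 250.6] [208.7 191.9] [249.  220.3]
0.113 0.15 bottom row 44.3 [228.9 212.1] [274.8 249.1] [208.7 191.3] [249.1 218.9]
0.116 0 bottom row 48.1 [228.5 212.3] [274.  251.6] [209.6 192.3] [249.7 221.7]
0.116 0.08 bottom row 43.0 [228.3 211.8] [273.9 249.9] [209.7 191.6] [249.9 219.9]
0.116 0.15 bottom row 37.6 [228.1 211.5] [273.9 248.4] [209.7 191. ] [250.  218.6]
[[253, 253, 253], [253, 253, 253], [253, 253, 253], [253, 253, 253], [253, 253, 253], [253, 254, 254], [254, 254, 254], [254, 254, 254], [254, 254, 254], [254, 254, 255], [254, 254, 255], [254, 254, 254], [253, 254, 254], [250, 252, 252], [239, 242, 242], [214, 219, 218], [193, 196, 196], [189, 193, 193], [192, 198, 194], [197, 202, 201], [209, 216, 218], [212, 220, 223], [214, 221, 223], [216, 219, 223], [213, 213, 220], [206, 206, 212], [203, 201, 208], [189, 186, 192], [176, 172, 180], [158, 158, 163], [143, 143, 151], [128, 128, 131], [119, 112, 110], [110, 91, 85], [110, 87, 78]]
[209 192  39  30 965]
[ 230  214   46   39 1469]
```

Run:
```python
from fit import *
u=np.array([np.cos(.2475),np.sin(.2475)]);v=np.array([-u[1],u[0]]);B=np.array([.4550,.1007])
c=cam("wrist");im=arm.get_image("wrist").astype(int);sat=im.max(2)-im.min(2)
cols=[c0 for c0 in range(120,390,6) if not 198<c0<306]
obs=[]
for x in cols:
    col=sat[:75,x]; r=np.where(col>35)[0]; obs.append(r[0] if len(r) else np.nan)
print(list(zip(cols,obs)))
obs=np.array(obs,float)
def pred(s,l,t):
    # far rim contact: plate underside z=.018 at far rim
    z=.010+.05*np.sin(t)+.0
    C=B+s*u+l*v
    q=proj(0,np.vstack([ring(C,.057,z,t,.2475,0),ring(C,.057,z,t,.2475,.011)]),c)
    hull=cv2.convexHull(q.astype(np.float32))[:,0];out=[]
    H=np.vstack([hull,hull[:1]])
    for x in cols:
        ys=[a[1]+(x-a[0])*(b[1]-a[1])/(b[0]-a[0]) for a,b in zip(H[:-1],H[1:]) if (a[0]-x)*(b[0]-x)<=0 and a[0]!=b[0]]
        out.append(max(ys) if ys else 0)
    return np.array(out)
for t in(0,.04,.08,.12,.15,.18,.22):
    ok=~np.isnan(obs)
    f=least_squares(lambda p:(pred(p[0],p[1],t)-obs)[ok],[.113,0],loss="soft_l1",diff_step=1e-3,x_scale=.01)
    print(t,f.x.round(4),f.cost.round(2))
```

```text
[(120, np.int64(0)), (126, np.int64(0)), (132, np.int64(0)), (138, np.int64(0)), (144, np.int64(0)), (150, np.int64(0)), (156, np.int64(0)), (162, np.int64(4)), (168, np.int64(10)), (174, np.int64(17)), (180, np.int64(22)), (186, np.int64(26)), (192, np.int64(31)), (198, np.int64(34)), (306, np.int64(44)), (312, np.int64(43)), (318, np.int64(43)), (324, np.int64(26)), (330, np.int64(22)), (336, np.int64(12)), (342, np.int64(7)), (348, np.int64(0)), (354, np.int64(0)), (360, np.int64(0)), (366, np.int64(0)), (372, np.int64(0)), (378, np.int64(0)), (384, np.int64(0))]
0 [ 0.1092 -0.0028] 338.03
0.04 [ 0.1057 -0.007 ] 324.72
0.08 [ 0.109  -0.0053] 320.75
0.12 [ 0.1082 -0.0017] 329.93
0.15 [ 0.1073 -0.0018] 312.72
0.18 [ 0.1071 -0.001 ] 371.84
0.22 [0.106  0.0008] 430.02
```

Run:
```python
from fit import *
u=np.array([np.cos(.2475),np.sin(.2475)]);v=np.array([-u[1],u[0]]);B=np.array([.4550,.1007])
c=cam("wrist");im=arm.get_image("wrist").astype(int)
print([int(x) for x in im[30:50,253].mean(1)])
cols=np.array([162,168,174,180,186,192,198,324,330,336,342]);obs=np.array([4,10,17,22,26,31,34,26,22,12,7.])
print("rows right, G of col 330,318:",im[0:50,330,1].tolist(),im[0:50,318,1].tolist())
a=np.linspace(0,2*np.pi,721)
def pred(s,l,t):
    z=.010+.05*np.sin(t);C=B+s*u+l*v
    q=proj(0,np.vstack([ring(C,.057,z,t,.2475,0),ring(C,.057,z,t,.2475,.011)]),c)
    H=cv2.convexHull(q.astype(np.float32))[:,0];k=H[:,0].argmin();H=np.roll(H,-k,0)
    kk=H[:,0].argmax();A,Bc=H[:kk+1],np.vstack([H[kk:],H[:1]])[::-1]
    return np.maximum(np.interp(cols,A[:,0],A[:,1]),np.interp(cols,Bc[:,0],Bc[:,1]))
for t in(0,.04,.08,.12,.15,.18,.22):
    f=least_squares(lambda p:pred(p[0],p[1],t)-obs,[.113,0],loss="soft_l1",diff_step=1e-2,x_scale=.01)
    print(t,f.x.round(4),f.cost.round(2),f.fun.round(1))
```

```text
[253, 253, 254, 254, 254, 254, 254, 254, 253, 250, 240, 216, 196, 193, 202, 212, 220, 220, 219, 220]
rows right, G of col 330,318: [229, 230, 231, 229, 229, 228, 228, 228, 222, 206, 183, 165, 150, 142, 124, 105, 101, 86, 88, 86, 87, 82, 81, 78, 84, 81, 75, 75, 71, 74, 72, 74, 70, 66, 70, 68, 70, 69, 66, 69, 70, 63, 67, 73, 66, 65, 69, 72, 65, 69] [254, 254, 253, 253, 253, 252, 249, 242, 236, 233, 232, 232, 233, 233, 232, 229, 229, 229, 216, 188, 157, 153, 151, 151, 138, 127, 98, 84, 80, 79, 84, 78, 81, 80, 84, 78, 84, 80, 80, 77, 77, 74, 75, 75, 74, 77, 75, 73, 74, 76]
0 [ 0.1119 -0.0012] 15.07 [-4.4 -2.2 -1.3  0.6  2.5  2.6  4.1  0.5 -1.8  1.1 -1.8]
0.04 [ 0.1116 -0.0011] 12.67 [-4.3 -1.6 -1.1  0.5  2.2  2.1  3.4  0.2 -1.7  1.4 -1.5]
0.08 [ 0.1112 -0.0011] 9.43 [-3.5 -1.  -0.8  0.4  1.8  1.5  2.6 -0.1 -1.8  1.7 -0.9]
0.12 [ 0.1107 -0.0011] 6.33 [-2.3 -0.4 -0.7  0.2  1.3  0.9  1.8 -0.5 -1.9  1.9 -0.3]
0.15 [ 0.1103 -0.001 ] 4.81 [-1.5  0.  -0.5  0.1  1.   0.3  1.1 -0.9 -2.1  1.9  0.1]
0.18 [ 0.1098 -0.001 ] 4.18 [-0.7  0.5 -0.4  0.   0.7 -0.2  0.5 -1.3 -2.3  2.   0.4]
0.22 [ 0.109 -0.001] 5.26 [ 0.3  1.  -0.2 -0.1  0.4 -0.7 -0.3 -1.5 -2.2  2.4  1.3]
```

The fit puts lid tilt at about 0.16 rad, so its skirt is still resting on the bar, which is clear of the rim. Next I level the spreader and lower it gently.

```bash
python3 -m pendant '{"slide":[[0,0,0],[0,0,0],[0,0,0],[0,0,0],[0,0,0],[0,0,0],[0,0,0],[0,0,0],[0,0,0],[0,0,0]],"dr":[[0,-0.08,0],[0,-0.08,0],[0,-0.08,0],[0,-0.08,0],[0,-0.08,0],[0,-0.08,0],[0,-0.08,0],[0,-0.08,0],[0,-0.08,0],[0,-0.08,0]],"claw":[0,0,0,0,0,0,0,0,0,0]}'
python3 -m pendant '{"slide":[[0,0,0],[0,0,0],[0,0,0],[0,0,0],[0,0,0],[0,0,0.003],[0,0,0.003],[0,0,0.003],[0,0,0],[0,0,0]],"dr":[[0,-0.08,0],[0,-0.08,0],[0,-0.08,0],[0,-0.08,0],[0,-0.08,0],[0,0,0],[0,0,0],[0,0,0],[0,0,0],[0,0,0]],"claw":[0,0,0,0,0,0,0,0,0,0]}'
python3 - <<'E'
from h import *
p,M=st();print((p[:2]-[.4551,.1006])@[.969,.248])
E
```

```text
clock: 10.8
position: [0.4039, 0.0875, 0.0137]
ee_rot: [3.108, 0.392, -0.091]
force: [0.3, 0.4, -0.5]
width: 0.123
gripper_force: 40.0
clock: 11.8
position: [0.4035, 0.0874, 0.011]
ee_rot: [3.099, 0.391, -0.164]
force: [-0.6, 0.2, -1.0]
width: 0.129
gripper_force: 40.0
t 11.8 p [0.4035 0.0874 0.011 ] x [ 0.9633  0.2469 -0.1055] z [-0.1022 -0.0263 -0.9944] F [-0.56  0.22 -0.96] w 0.129 g 40.0
-0.05324665565121895
```

```bash
python3 -m pendant '{"slide":[[-0.008,0,0.0008],[-0.008,0,0.0008],[-0.01,0,0.001],[-0.01,0,0.001],[-0.01,0,0.001],[-0.01,0,0.001],[-0.01,0,0.001],[-0.01,0,0.001],[-0.01,0,0.001],[-0.01,0,0.001]],"dr":[[0,0,0],[0,0,0],[0,0,0],[0,0,0],[0,0,0],[0,0,0],[0,0,0],[0,0,0],[0,0,0],[0,0,0]],"claw":[0,0,0,0,0,0,0,0,0,0]}'
python3 -m pendant '{"slide":[[0,0,-0.03],[0,0,-0.06],[0,0,-0.06],[0,0,-0.06],[0,0,-0.06],[0,0,-0.06],[0,0,-0.06],[0,0,-0.06],[0,0,0],[0,0,0]],"dr":[[0,0,0],[0,0,0],[0,0,0],[0,0,0],[0,0,0],[0,0,0],[0,0,0],[0,0,0],[0,0,0],[0,0,0]],"claw":[0,0,0,0,0,0,0,0,0,0]}'
python3 - <<'E'
from fit import *
go([.446,-.180,.15],.060,-.106)
im=arm.get_image("wrist");cv2.imwrite("pics/w5.png",im[:,:,::-1])
a=arm.get_image("scene");b=arm.get_image("side");cv2.imwrite("pics/s5.png",a[:,:,::-1]);cv2.imwrite("pics/d5.png",b[:,:,::-1])
print(sil(a,253,233,35)[1],sil(b,229,205,35)[1])
E
```

```text
clock: 12.8
position: [0.3754, 0.0802, 0.0112]
ee_rot: [3.1, 0.391, -0.164]
force: [-0.2, 0.8, -0.2]
width: 0.126
gripper_force: 40.0
clock: 13.8
position: [0.3895, 0.0837, 0.1457]
ee_rot: [3.1, 0.391, -0.162]
force: [-1.2, -0.0, -1.1]
width: 0.126
gripper_force: 40.0
t 13.8 p [0.3895 0.0837 0.1457] x [ 0.9634  0.2468 -0.1044] z [-0.1011 -0.0261 -0.9945] F [-1.23 -0.04 -1.08] w 0.126 g 40.0
turn [ 0.169 -0.012  1.581] slide [ 0.1331  0.8889 -0.0284]
[ 230  214   43   39 1387] [210 193  38  29 918]
```

```bash
python3 -m pendant '{"slide":[[0,0,0],[0,0,0],[0,0,0],[0.015,0.09,-0.003],[0.015,0.09,-0.003],[0.015,0.09,-0.003],[0.015,0.09,-0.003],[0.015,0.09,-0.003],[0.015,0.09,-0.003],[0.015,0.09,-0.003]],"dr":[[0.056,0,0.52],[0.056,0,0.53],[0.057,0,0.53],[0,0,0],[0,0,0],[0,0,0],[0,0,0],[0,0,0],[0,0,0],[0,0,0]],"claw":[0,0,0,0,0,0,0,0,0,0]}'
python3 -m pendant '{"slide":[[0.015,0.09,-0.003],[0.015,0.09,-0.003],[0.01,0.07,0],[0,0,0],[0,0,0]],"dr":[[0,0,0],[0,0,0],[0,0,0],[0,0,0],[0,0,0]],"claw":[0,0,0,0,0]}'
python3 - <<'E'
from h import *
go([.4455,-.1803,.12],.060,-.106)
p,M=st()
# where is the stem? check in the side/scene pictures: predict sleeve ends, eye
o=p+M@[0,0,-.0085];S=(R.from_euler('z',np.arctan2(M[1,0],M[0,0]))*R.from_euler('y',np.arcsin(-M[2,0])-.106)).as_matrix()
for n in("side","scene"):
    print(n,proj(n,np.array([(-.03,0,0),(.03,0,0),(-.105,0,0),(.065,0,0)])@S.T+o).round(1).tolist())
b=arm.get_image("side");a=arm.get_image("scene");q=proj("side",o)[0].astype(int);r=proj("scene",o)[0].astype(int);print(q,r)
cv2.imwrite("pics/s6.png",np.hstack([crop(b,q[0]-65,q[1]-40,130,150,3),crop(a,r[0]-65,r[1]-60,130,150,3)]))
E
```

```text
clock: 14.95
position: [0.4323, -0.104, 0.1476]
ee_rot: [3.133, 0.095, -0.168]
force: [0.8, 0.1, -0.5]
width: 0.127
gripper_force: 40.0
clock: 15.45
position: [0.4487, -0.1768, 0.1481]
ee_rot: [3.134, 0.093, -0.168]
force: [-0.1, 0.2, -1.2]
width: 0.126
gripper_force: 40.0
t 15.45 p [ 0.4487 -0.1768  0.1481] x [ 0.9925  0.0592 -0.107 ] z [-0.1069 -0.0053 -0.9943] F [-0.06  0.16 -1.23] w 0.126 g 40.0
turn [-0.01   0.01  -0.003] slide [-0.0014  0.0109  0.0942]
t 15.45 p [ 0.4487 -0.1768  0.1481] x [ 0.9925  0.0592 -0.107 ] z [-0.1069 -0.0053 -0.9943] F [-0.06  0.16 -1.23] w 0.126 g 40.0
side [[184.3, 267.4], [215.0, 259.9], [144.1, 277.2], [232.3, 255.6]]
scene [[397.0, 183.6], [378.4, 168.4], [422.0, 204.0], [368.1, 160.0]]
[199 263] [387 175]
```

```bash
python3 -m pendant '{"slide":[[-0.001,0.011,0.03],[0,0,0.03],[0,0,0.03],[0,0,0],[0,0,0]],"dr":[[0,0,0],[0,0,0],[0,0,0],[0,0,0],[0,0,0]],"claw":[0,0,0,0,0]}'
python3 - <<'E'
from h import *
p,M=st()
o=p+M@[0,0,-.0085];yaw=np.arctan2(M[1,0],M[0,0]);ux=np.array([np.cos(yaw),np.sin(yaw)]);uy=np.array([-ux[1],ux[0]])
print("origin",o)
Rm=R.from_euler('z',.06).as_matrix();T=np.array([(sx*.045,sy*.011,.079) for sx in(-1,1) for sy in(-1,1)])@Rm.T+[.4464,-.1803,0]
for n in("wrist","side","scene"):
    im=arm.get_image(n);c=cam(n);h=cv2.cvtColor(im,cv2.COLOR_RGB2HSV)
    m=(((h[...,0]<6)|(h[...,0]>174))&(h[...,1]>200)&(h[...,2]>110)).astype(np.uint8)
    k,l,s,ce=cv2.connectedComponentsWithStats(m);pr=proj(n,T,c)
    print(n,"pred",pr.round(0).tolist())
    for i in range(1,k):
        if s[i,4]>=4:
            P=onz(n,ce[i],.079,c)
            d=P[:2]-o[:2]
            if np.hypot(*d)<.09: print(s[i,4],ce[i].round(1),P.round(4),"along",(d@ux).round(4),"across",(d@uy).round(4))
cv2.imwrite("pics/w6.png",im[:,:,::-1])
E
```

```text
clock: 16.05
position: [0.4461, -0.1804, 0.1217]
ee_rot: [3.133, 0.095, -0.167]
force: [-0.1, -0.4, -0.7]
width: 0.121
gripper_force: 40.0
t 16.05 p [ 0.4461 -0.1804  0.1217] x [ 0.9925  0.0602 -0.1062] z [-0.106  -0.0059 -0.9943] F [-0.07 -0.38 -0.74] w 0.121 g 40.0
origin [ 0.44704052 -0.18030184  0.13018569]
wrist pred [[264.0, 254.0], [239.0, 254.0], [266.0, 152.0], [236.0, 152.0]]
side pred [[181.0, 300.0], [179.0, 291.0], [225.0, 288.0], [222.0, 280.0]]
10 [179.3 290.5] [ 0.4014 -0.1703  0.079 ] along -0.0449 across 0.0127
6 [225.  288.5] [ 0.4929 -0.1889  0.079 ] along 0.0453 across -0.0114
9 [181.6 300.3] [ 0.4034 -0.1949  0.079 ] along -0.0445 across -0.0119
scene pred [[399.0, 207.0], [393.0, 211.0], [373.0, 185.0], [367.0, 188.0]]
```

```bash
python3 -m pendant '{"slide":[[0.0035,0,0.033],[0.0035,0,0.033],[0.0035,0,0.033],[0.0035,0,0.033],[0.0035,0,0.033],[0.0035,0,0.033],[0,0,0]],"dr":[[0,0,0],[0,0,0],[0,0,0],[0,0,0],[0,0,0],[0,0,0],[0,0,0]],"claw":[0,0,0,0,0,0,0]}'
python3 -m pendant '{"slide":[[0.0005,0,0.005],[0.0005,0,0.005],[0.0005,0,0.005],[0.0005,0,0.005],[0,0,0]],"dr":[[0,0,0],[0,0,0],[0,0,0],[0,0,0],[0,0,0]],"claw":[0,0,0,0,0]}'
python3 - <<'E'
from h import *
p,M=st();print(p+M@[0,0,-.0085])
E
```

```text
clock: 16.9
position: [0.4454, -0.1803, 0.0609]
ee_rot: [3.133, 0.095, -0.169]
force: [-0.4, 0.3, -0.6]
width: 0.126
gripper_force: 40.0
clock: 17.4
position: [0.4463, -0.1806, 0.0563]
ee_rot: [3.133, 0.094, -0.166]
force: [-0.2, -0.4, -0.1]
width: 0.125
gripper_force: 40.0
t 17.4 p [ 0.4463 -0.1806  0.0563] x [ 0.9926  0.0599 -0.1054] z [-0.1052 -0.0063 -0.9944] F [-0.2  -0.44 -0.12] w 0.125 g 40.0
[ 0.44719843 -0.18055756  0.06474242]
```

```bash
python3 -m pendant '{"slide":[[0.0004,0,0.002],[0,0,0.002],[0,0,0],[0,0,0]],"dr":[[0,0,0],[0,0,0],[0,0,0],[0,0,0]],"claw":[0,0,0,0]}' 15
python3 -m pendant '{"slide":[[0,0,0],[0,0,0],[0,0,0],[0,0,0],[0,0,0],[0,0,0],[0,0,0],[0,0,0]],"dr":[[0,0,0],[0,0,0],[0,0,0],[0,0,0],[0,0,0],[0,0,0],[0,0,0],[0,0,0]],"claw":[0.14,0.16,0.2,0.25,0.3,0.4,0.45,0.45]}' 15
python3 - <<'E'
from h import *
p,M=st()
b=arm.get_image("side");a=arm.get_image("scene")
cv2.imwrite("pics/s7.png",np.hstack([crop(b,130,225,130,150,3),crop(a,320,140,130,150,3)]))
E
```

```text
clock: 17.8
position: [0.4465, -0.1806, 0.0553]
ee_rot: [3.133, 0.094, -0.165]
force: [-0.6, 0.9, 3.3]
width: 0.133
gripper_force: 15.0
clock: 18.6
position: [0.4463, -0.1806, 0.0551]
ee_rot: [3.133, 0.094, -0.166]
force: [-0.2, 0.1, -0.3]
width: 0.443
gripper_force: 0.0
t 18.6 p [ 0.4463 -0.1806  0.0551] x [ 0.9926  0.0598 -0.1054] z [-0.1052 -0.0062 -0.9944] F [-0.18  0.12 -0.33] w 0.443 g 0.0
```

Released: it seated with a 3 N contact and the fingers are free. Backing straight up, then moving so the camera is over the dish.

```bash
python3 -m pendant '{"slide":[[-0.0043,0,-0.04],[-0.0085,0,-0.08],[-0.0085,0,-0.08],[-0.0085,0,-0.08],[-0.0085,0,-0.08],[0,0,0],[0,0,0],[0,0,0]],"dr":[[0,0,0],[0,0,0],[0,0,0],[0,0,0],[0,0,0],[0,0.44,-0.5],[0,0.44,-0.5],[0,0,-0.56]],"claw":[0.45,0.45,0.45,0.45,0.45,0.3,0.1,0]}' 20
python3 - <<'E'
from h import *
go([.491,.110,.09],.247)
E
```

```text
clock: 19.5
position: [0.4452, -0.181, 0.1649]
ee_rot: [-3.112, -0.389, -0.003]
force: [-0.2, -0.4, 1.3]
width: 0.237
gripper_force: 0.0
t 19.5 p [ 0.4452 -0.181   0.1649] x [0.9692 0.2461 0.0027] z [ 0.0014  0.0056 -1.    ] F [-0.2  -0.37  1.29] w 0.237 g 0.0
turn [-0.043 -0.023  0.014] slide [ 0.3852 -0.9034  0.2498]
```

```bash
python3 -m pendant '{"slide":[[0.0385,-0.09,0],[0.0385,-0.09,0],[0.0385,-0.09,0],[0.0385,-0.09,0],[0.0385,-0.09,0],[0.0385,-0.09,0],[0.0385,-0.09,0],[0.0385,-0.09,0],[0.0385,-0.09,0],[0.0385,-0.09,0]],"dr":[[-0.04,-0.02,0],[0,0,0],[0,0,0],[0,0,0],[0,0,0],[0,0,0],[0,0,0],[0,0,0],[0,0,0],[0,0,0]],"claw":[0,0,0,0,0,0,0,0,0,0]}'
python3 -m pendant '{"slide":[[0,0,0.08],[0,0,0.08],[0,0,0.08],[0,0,0],[0,0,0],[0,0,0]],"dr":[[0,0,0],[0,0,0],[0,0,0],[0,0,0],[0,0,0],[0,0,0]],"claw":[0,0,0,0,0,0]}'
python3 - <<'E'
from fit import *
p,M=st();c=cam("wrist");print(c[1])
im=arm.get_image("wrist");cv2.imwrite("pics/w7.png",im[:,:,::-1])
q=proj(0,[.565,.1285,.015],c)[0];print(q)
x,y=int(q[0])-95,max(0,int(q[1])-75);print(x,y)
cv2.imwrite("pics/w8.png",crop(im,x,y,190,150,4))
E
```

```text
clock: 20.5
position: [0.4923, 0.1106, 0.1651]
ee_rot: [-3.116, -0.387, 0.001]
force: [0.8, -0.2, -0.2]
width: 0.009
gripper_force: 0.0
clock: 21.1
position: [0.493, 0.1098, 0.0937]
ee_rot: [-3.116, -0.387, -0.001]
force: [0.3, 1.2, 0.2]
width: 0.004
gripper_force: 0.0
t 21.1 p [0.493  0.1098 0.0937] x [9.696e-01 2.445e-01 7.000e-04] z [ 3.0e-04  1.7e-03 -1.0e+00] F [0.31 1.17 0.18] w 0.004 g 0.0
[0.56805548 0.12804058 0.25060257]
[251.14232038 115.63441112]
156 40
```

View pics/w8.png

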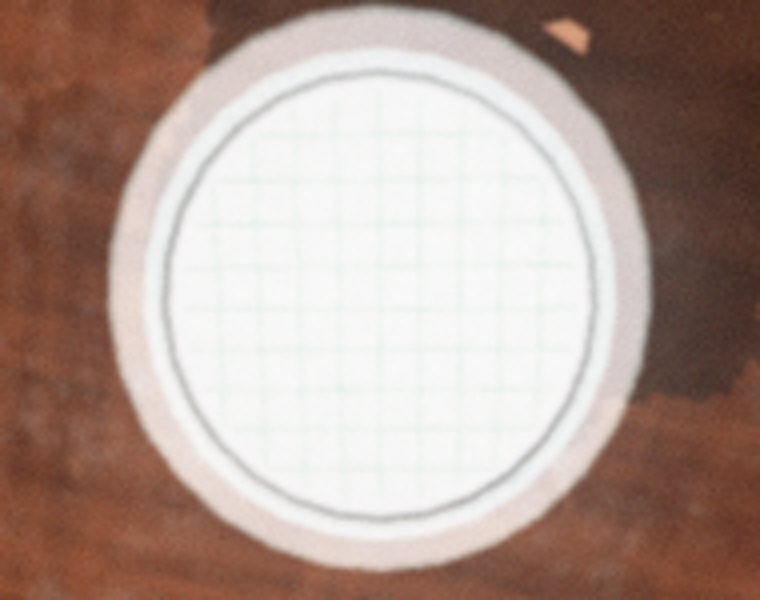

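Lid outline (crop px): left 108, right 650, top 7, bottom 570. Dish rim: 145, 615, 48, 538. So the lid sits about 1 mm ahead of the dish; I'll compute it exactly.

```bash
cat > cen.py <<'E'
from fit import *
def circ(c,ext,r,zs):
    "ext: left,right,top,bottom px of the outline of discs radius r at heights zs -> centre"
    def f(p):
        q=proj(0,np.vstack([ring(p,r,z) for z in zs]),c);return [q[:,0].min()-ext[0],q[:,0].max()-ext[1],q[:,1].min()-ext[2],q[:,1].max()-ext[3]]
    s=least_squares(f,[.565,.1285],x_scale=.01,diff_step=1e-3);return s.x,np.round(s.fun,1)
E
python3 - <<'E'
from cen import *
c=cam("wrist");g=lambda l,r,t,b:(156+l/4,156+r/4,40+t/4,40+b/4)
a,ra=circ(c,g(108,650,7,570),.057,[.021,.010]);b,rb=circ(c,g(145,615,48,538),.05,[.018]);e,re=circ(c,g(165,597,72,520),.047,[.003])
print(a,ra,b,rb,e,re);d=a-b;u=np.array([np.cos(.247),np.sin(.247)]);print("lid-dish mm",d*1e3,"along",d@u*1e3,"left",d@[-u[1],u[0]]*1e3, (b-[.455,.1007])@u)
# automatic subpixel edge check along 4 image directions
im=cv2.cvtColor(arm.get_image("wrist"),cv2.COLOR_RGB2GRAY).astype(float)
print(im[110,175:205].astype(int),im[110,300:328].astype(int));print(im[35:65,251].astype(int),im[165:190,251].astype(int))
E
```

```text
[0.56357821 0.12842439] [-0.9  0.9 -0.8  1.2] [0.5637986  0.12827559] [-0.6  0.6 -0.4  0.6] [0.5639655  0.12816627] [ 1.5 -1.5  1.2 -1.7]
lid-dish mm [-0.22039432  0.14879821] along -0.17732483009302902 left 0.19816777597355176 0.1122387200978715
[ 81  86  90  86  90  86  87 108 158 197 216 217 222 221 220 222 225 237
 242 242 235 218 198 215 239 245 246 246 247 247] [248 245 235 212 202 227 236 239 238 227 212 206 207 207 204 206 197 186
 138  91  74  74  75  73  70  71  73  71]
[ 65  69  65  64  64  83 124 173 198 205 202 205 206 209 207 208 215 231
 238 241 242 235 216 205 231 242 245 246 246 245] [245 245 244 232 199 204 230 241 244 240 229 218 217 215 219 219 207 176
 125 104 105 103 100 101 101]
```

The lid is centred within about 0.3 mm and lies flat, so no nudge is needed. Retract, then check the hanging spreader.

```bash
python3 -m pendant '{"slide":[[0,0,-0.08],[0,0,-0.1],[0,0,-0.1],[0,0,-0.1],[0,-0.05,-0.05],[0,-0.08,0],[0,-0.08,0],[0,0,0],[0,0,0]],"dr":[[0,0,0],[0,0,0],[0,0,0],[0,0,0],[0,0,0],[0,0,0],[0,0,0],[0,0,0],[0,0,0]],"claw":[0,0,0,0,0,0,0,0,0]}'
python3 - <<'E'
from fit import *
st();b=arm.get_image("side");a=arm.get_image("scene")
S=R.from_euler('z',.06).as_matrix()
for n in("side","scene"):print(n,proj(n,np.array([(-.114,0,0),(-.03,0,0),(.03,0,0),(.108,.022,-.014),(.108,-.022,-.014)])@S.T+[.447,-.1806,.064]).round(1).tolist())
cv2.imwrite("pics/f.png",np.hstack([crop(b,130,245,130,150,3),crop(a,320,125,130,150,3)]))
E
```

```text
clock: 22.1
position: [0.4769, 0.1707, 0.222]
ee_rot: [-3.116, -0.389, 0.001]
force: [0.3, -0.2, -0.4]
width: 0.006
gripper_force: 0.0
t 22.1 p [0.4769 0.1707 0.222 ] x [ 9.693e-01  2.459e-01 -4.000e-04] z [-8.0e-04  1.2e-03 -1.0e+00] F [ 0.29 -0.18 -0.35] w 0.006 g 0.0
side [[146.9, 309.2], [188.5, 298.1], [216.9, 290.6], [249.2, 277.3], [255.5, 293.3]]
scene [[415.8, 231.3], [389.9, 208.8], [372.6, 193.8], [344.6, 182.6], [356.8, 175.7]]
```

View pics/f.png

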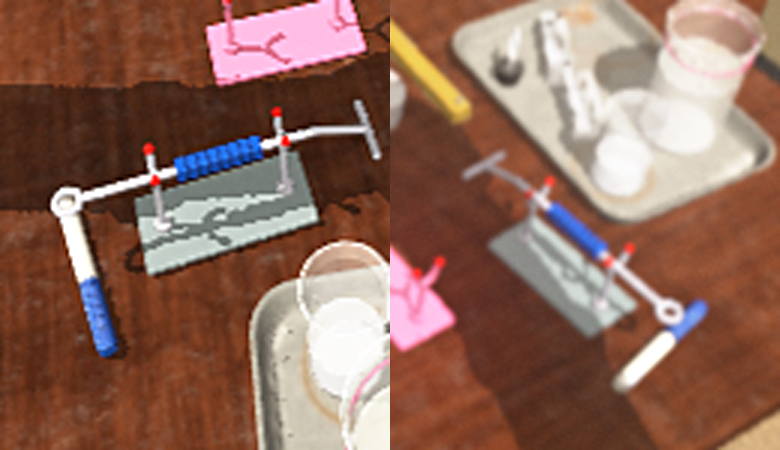

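The stem lies in both hooks, level, with the sleeve between them. It matches the predicted pixels once the crop's stretch is allowed for. Handing in.

```bash
python3 -c "from cell import arm; print(arm.sign_off())"
```

```text
the job is handed in; nothing more can be done
None
```

The job is handed in: the lid is down and centred on the dish to about 0.3 mm, and the spreader hangs level on both hooks of the grey rest, at about 22 s of the 61 s limit.

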